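# Clamp a boot buckle in the drilling jig

## Task

Slide the red boot buckle along the jig's channel until it butts gently against the end stop, feeling for the stop because nobody has measured where it is set. Then push the red clamp handle down past its dead point so that it stays down by itself and the rubber pad holds the buckle, still against the stop. Do not force anything, and leave the loose spanner and the black buckle where they are.

Things in the scene. Friction and masses are not known exactly. Their poses are not given: they have to be found in the camera images.
- jig: Aluminium drilling jig, screwed down: plate 260 x 92 x 12 mm, x = -140 to 120 mm in its frame. Origin at bench height (underside) on the centre line; own +x runs along the channel towards end stop and clamp. Channel floor = plate top, 12 mm above the origin. Two dark rails only 4 mm high guide the buckle, channel 29 mm wide, x = -138 to -20 mm: a finger wider than that must push above them.
- stop_slot (a point): Middle of the end stop's range of setting, on the channel floor, axes as the jig's. The stop's upright black face (26 mm wide, 1.5 to 13.5 mm above the channel floor; dark block with brass screw behind it) stands up to 12 mm before or behind this point along the channel: not measured, to be felt. It is locked; pushing on it with more than 20 N is forcing.
- buckle_center (a point): Centre, half-way up, of the red boot buckle lying loose and flat in the channel: 52 mm long, 24 mm wide, 12 mm thick, about 80 g; own x points along it to the stop. Front end (meets the stop) 27 mm ahead of the centre. Rear: a sole 4 mm thick ends 25 mm behind the centre; above it the upright rear face of the upper part, 5 to 12 mm above the channel floor, 20 mm wide, is 19 mm behind the centre.
- handle_pin (a point): Middle of the pin (along the jig's y) about which the clamp handle turns, axes as the jig's. Clamp side plates, 43 mm wide, reach 22 mm above it and from 52 mm before to 16 mm behind it. Open, the holding arm stands upright 42 mm before it, up to 97 mm above it, its pad reaching 35 mm further forward; it swings forward and down as the handle is pushed.
- handle (a joint): Clamp handle, rad: 0 open (64 degrees above level), grows as it is pushed away from the buckle and down. Its direction from the pin: cos a along jig x, sin a up, a = 1.12 - value. Half-way it may drop by itself. Pad meets buckle near 0.83, then about 5 N at the grip moves it (over 30 N is forcing). Dead point 1.05: before it, it springs back if let go; after it, snaps to its firm stop at 1.12.
- handle_grip (a point): Middle of the handle's red round grip, on its axis, 85 mm from the pin; the grip is 16 mm thick and reaches from 58 to 112 mm from the pin, plus round ends. Free to be pushed from above or from the buckle's side.
- pad: Black rubber pad, 15 mm across, on a sprung spindle (6 N per mm) at the end of the holding arm, 75 mm from its pivot; it comes down on the buckle 25 mm before the middle of the stop's range. Origin on the arm, 34 mm from the pad's face.
- spanner: Loose combination spanner lying on the bench, 83 x 136 x 8 mm, not to be moved. Origin at the centre of its underside.
- black_buckle: Loose black boot buckle lying on the bench, 50 x 39 x 11 mm, not to be moved. Origin at the centre of its underside. To its right (towards -y, about y = -0.05 to -0.27) a fixed bench clamp with a tall crank stands up to 270 mm high: pass over it or round it.
Not all that is in view belongs to the job. Leave any brown or yellow look-alike of the part that bears buckle_center alone.

How it is judged (in metres and radians):
On the way:
1. the buckle is pushed up against the end stop (gap under 2 mm) with the clamp still open (distance between buckle_center and stop_face below 0.0306 m and value of joint handle below 0.6 rad), for 0.2 s.
At the end, for the whole second after the job is handed in: The handle is past its dead point (over 1.085 rad) and stays there untouched, the pad presses on the red buckle with more than 8 N, and the buckle lies flat and still in the channel within 2 mm of the end stop (distance between buckle_center and stop_face below 0.0306 m and angle between buckle_center's own z axis and vertical below 0.06 rad and z of buckle_center in the frame of jig below 0.022 m and value of joint handle above 1.085 rad and contact force between pad and red_buckle above 8 N and linear speed of red_buckle below 0.01 m/s).
It fails at once if the buckle is forced against the end stop with more than 20 N (contact force between red_buckle and stop_face above 20 N).
It fails at once if the clamp handle is pushed with more than 30 N (contact force between any of the fingers, the arm and handle above 30 N).
It fails at once if the spanner is moved by more than 15 mm (distance of spanner from where it was at the start of the episode above 0.015 m).
It fails at once if the black buckle is moved by more than 15 mm (distance of black_buckle from where it was at the start of the episode above 0.015 m).
It also fails if it takes over 58 s, if anything falls off the work surface, if the arm or the gripper's body presses on something with over 40 N, if the wrist force passes 120 N, or if a joint passes its speed limit or range.

## Robot

A 6-joint arm with a two-finger parallel gripper is mounted at the origin on a cart in front of the work surface, level with it; the furniture and walls round the work are solid. World frame = base frame: x ahead of the robot, y to its left, z up, the work surface at z = 0. Lengths are in mm, angles in rad, forces in N, time in s.
With the tool pointing down it reaches from about 375 to 975 mm from the base axis. Payload 3.8 kg.
Tool frame: the origin (TCP) lies between the finger pads; the fingertips stand 19 mm ahead of it and the grasp point (between the pads) is the TCP; z points along the fingers, y is the line along which they close (so a half turn about z gives the same grasp; the last joint's range is limited). The gripper opens to 88 mm and grips with 3 to 60 N. Pads are 18 mm wide; open, the fingers measure 123 mm over their backs; the gripper's body (75 mm by 187 mm) begins 45 mm behind the grasp point.
Start: joints at [1.209, 0.264, 1.604, -0, 1.274, -0.037], TCP at [215.403, 639.703, 257.706] pointing down, gripper open.
Joint ranges: [-2.63, 2.63], [-0.94, 2.18], [0.31, 2.57], [-1.31, 4.45], [0, 2.66], [-2.55, 2.55]. Speed limits (rad/s): [2.57, 2.57, 3.14, 3.14, 3.14, 3.14].

## Interface

Orientations are given as a 3x3 rotation matrix whose columns are the frame's x, y, z axes.
In Python, from cell import status, viewer, bot, find_in, masks_of gives the robot as it stands.
- The arm moves only by the shell command python3 -m handwheel 'ROWS' [FORCE]. ROWS is JSON, a list of rows, each an object of numbers: "tx", "ty", "tz": the shift along the tool's x, y, z in m; "rx", "ry", "rz": the turn, a rotation vector about the tool's x, y, z in degrees; "hand": the opening, from -1 (shut) to 1 (fully open), so that 0 is half open. In form: [{"tx": .., "ty": .., "tz": .., "rx": .., "ry": .., "rz": .., "hand": ..}, ...]. A call has 1 to 5 rows; each row shifts and turns the commanded pose from where the row before left it, along the tool's axes as they then stand; what a row does not reach is not made up. A row lasts 1/8 s, in which the tool goes at most 62.5 mm and 10.7 degrees, less where a joint would pass 70% of its speed; a pose out of reach is approached as far as the arm can. A call with a gripper value outside its range is refused whole. The fingers move at their own pace and stop on an object; FORCE is the grip in N (left out, the last holds). Time passes only in rows, so rows that do not move let the fingers close. It gives the time, the measured TCP pose, the force, the opening and the grip force at its end, in the units of the state.
- status.state(): the state, without advancing time (a new reading comes with each control period).
- viewer.capture(name): name is "scene" or "side" or "wrist"; returns the picture (420x560x3 uint8, blue, green, red); there is no depth.
- viewer.get_calibration(name): a dict with "camera_matrix" (3x3 intrinsics, pixels), "dist" ([k1, k2, p1, p2, k3] as OpenCV has them; the pictures are not rectified), "rvec" (rotation vector, rad) and "tvec" (3), from world to camera coordinates, as OpenCV has them; the wrist camera has in their place "mount" (4x4, takes a point from camera to tool coordinates, whose origin is the TCP and whose axes are the flange's). Camera axes: x right, y down, z forward; pixel columns grow to the right and rows downward; lengths in mm; the calibration is good to about 2 mm. A picture is of the moment at which its call begins: read the wrist's pose just before it. get_calibration takes no time and is no camera call.
- bot.finish_job(): hands the job in; it is judged then, once.
Trained networks look in the newest picture that a camera, given by its name, has taken for a name from the list of things; names that differ only in an ending like _2 or _b are one class to them, and where a whole thing is asked for, a point or a joint stands for the part that bears it (a point fixed in the world has none). Each returns a list of dicts, best first, with "confidence" (0 to 1); they miss things now and then, are a little off and sometimes report something else, mostly with a low value. They report only what shows in the picture. A call takes as long as a camera call. They do not tell look-alikes from the thing itself.
- find_in(label, camera): "extent" ([left, top, right, bottom] in pixels, round what is visible of it).
- masks_of(label, camera): "mask" (420x560 bool, what is visible of it) and "extent" ([left, top, right, bottom] in pixels, round what is visible of it).
The state is a dict: "time_s": time; "joints": joint angles; "joint_vel": joint speeds; "joint_efforts": joint torques, N m; "tool_pos": TCP position; "ee_rot": TCP orientation; "wrist_force": force on the tool from outside, world axes, zero at the start; "ft_torque": the same for the moment, N m; "opening": finger opening in mm; "grip_force": force on a finger pad.
Only numpy, scipy, OpenCV 4.12 (cv2) and the standard library are available. Lean on these libraries where they do the work, as an engineer would, in place of code of your own. Each camera call takes 0.05 s, during which the arm holds its last target. There are 200 camera calls.

## Working session

There is one attempt and no reset: what is moved stays moved. The work goes in short steps, Python scripts to look and compute and a shell command to move; the robot and the scene stay as the last step left them, time stands still between calls to the robot, and variables do not carry over. Pictures are saved under pics/ and viewed, at most 11 in all, crops included, and the job is handed in when it is done.

```bash
mkdir -p pics; python3 - <<'E'
from cell import status, viewer, bot, find_in, masks_of
import cv2
s=status.state(); print(s)
for c in("scene","side"):
    im=viewer.capture(c); cv2.imwrite(f"pics/{c}0.png",im)
    k=viewer.get_calibration(c); print(c,k)
    for l in("jig","buckle_center","handle_grip","pad","spanner","black_buckle","handle"):
        try: print(l,[(r["extent"],round(r["confidence"],2)) for r in find_in(l,c)][:3])
        except Exception as e: print(l,e)
print(viewer.get_calibration("wrist"))
E
```

```text
{'time_s': 0.0, 'joints': array([ 1.20909069e+00,  2.64766586e-01,  1.60536099e+00, -4.00080196e-06,
        1.27367437e+00, -3.68860096e-02]), 'joint_vel': array([ 0.00095117, -0.00047575, -0.00079603, -0.00158531,  0.00178975,
       -0.000512  ]), 'joint_efforts': array([ 6.37029170e-04, -5.02093792e+01, -3.56885326e+01,  7.28837075e-02,
        2.90888676e-02, -1.60146233e-04]), 'tool_pos': array([215.17926165, 639.08995395, 256.38591252]), 'ee_rot': array([[-9.47708651e-01,  3.19135877e-01, -7.78224772e-04],
       [ 3.19136816e-01,  9.47706398e-01, -2.06769405e-03],
       [ 7.76532424e-05, -2.20793171e-03, -9.99997560e-01]]), 'wrist_force': array([0.64513121, 0.20081765, 0.4633767 ]), 'ft_torque': array([0.02863018, 0.02494613, 0.04513859]), 'grip_force': 0.0, 'opening': 88.43263772345615}
scene {'camera_matrix': array([[386.50643856,   0.        , 280.33397106],
       [  0.        , 386.50643856, 209.83147339],
       [  0.        ,   0.        ,   1.        ]]), 'dist': array([0.03491308, 0.        , 0.        , 0.        , 0.        ]), 'rvec': array([ 0.99899509, -2.14803
[... 1184 characters left out ...]
ck_buckle [([233.6, 229.1, 251.2, 239.4], 0.62)]
handle [([296.6, 137.1, 301.4, 171.7], 0.47)]
{'camera_matrix': array([[302.48458964,   0.        , 276.90091273],
       [  0.        , 302.48458964, 210.94418054],
       [  0.        ,   0.        ,   1.        ]]), 'dist': array([-0.02855234,  0.        ,  0.        ,  0.        ,  0.        ]), 'mount': array([[ 8.82414336e-04, -9.66491040e-01, -2.56698834e-01,
         6.64806746e+01],
       [ 9.99999566e-01,  9.29183538e-04, -6.09025380e-05,
         1.47838340e+00],
       [ 2.97382088e-04, -2.56698669e-01,  9.66491441e-01,
        -1.26665101e+02],
       [ 0.00000000e+00,  0.00000000e+00,  0.00000000e+00,
         1.00000000e+00]])}
```

View pics/scene0.png

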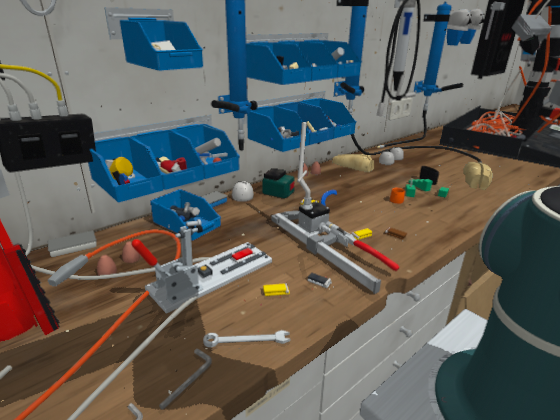

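View pics/side0.png

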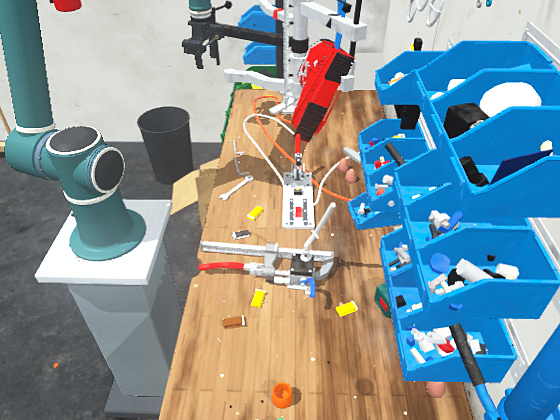

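The scene view shows the jig at pixels 150-270 × 240-310, with the red buckle at (244,254), the handle at (150,255) and the spanner at (245,338). In the side view the buckle is at (296,214) and the clamp is near (297,175).

```bash
cat > h.py <<'E'
import numpy as np, cv2
from cell import status, viewer, bot, find_in, masks_of
def cam(name,s=None):
    k=viewer.get_calibration(name); K,d=k["camera_matrix"],k["dist"]
    if name=="wrist":
        T=np.eye(4);T[:3,:3]=s["ee_rot"];T[:3,3]=s["tool_pos"];M=T@k["mount"]
        R=M[:3,:3].T;t=-R@M[:3,3]
    else: R=cv2.Rodrigues(k["rvec"])[0];t=k["tvec"]
    return K,d,R,t
def plane(c,uv,z):
    K,d,R,t=c
    n=cv2.undistortPoints(np.array(uv,float).reshape(-1,1,2),K,d).reshape(-1,2)
    C=-R.T@t; r=np.c_[n,np.ones(len(n))]@R
    return C+r*((z-C[2])/r[:,2])[:,None]
def proj(c,p):
    K,d,R,t=c
    return cv2.projectPoints(np.array(p,float).reshape(-1,1,3),cv2.Rodrigues(R)[0],t,K,d)[0].reshape(-1,2)
E
python3 - <<'E'
from h import *
a=cam("scene");b=cam("side")
print("buckle",plane(a,[(244.3,254.5)],18),plane(b,[(296,215)],18))
print("jig corners side",plane(b,[(285,227),(312,226)],12), "scene",plane(a,[(270,260),(240,242)],12))
print("spanner",plane(a,[(208,340),(285,338)],4),plane(b,[(224,199),(252,178)],4))
print("bl",plane(a,[(321,279)],5),plane(b,[(242,234)],5))
E
```

```text
buckle [[543.20291615  81.22679469  18.        ]] [[540.48124674  70.84642499  18.        ]]
jig corners side [[509.1241895   25.54027831  12.        ]
 [586.68372001  31.39996946  12.        ]] scene [[496.51789384  44.67165286  12.        ]
 [600.84705996  52.2800624   12.        ]]
spanner [[387.75928574 270.34593122   4.        ]
 [306.96576562 166.62937453   4.        ]] [[316.01320263 155.61300687   4.        ]
 [395.20125866 264.45041888   4.        ]]
bl [[381.99229365  -0.59719338   5.        ]] [[386.99575691   1.31814899   5.        ]]
```

```bash
python3 -m handwheel '[{"tx":-0.041,"ty":-0.046,"tz":-0.008},{"tx":-0.041,"ty":-0.046,"tz":-0.008},{"tx":-0.041,"ty":-0.046,"tz":-0.008},{"tx":-0.041,"ty":-0.046},{"tx":-0.041,"ty":-0.046}]'; python3 -m handwheel '[{"tx":-0.041,"ty":-0.046},{"rz":10},{"rz":10},{"rz":10},{"rz":10}]';python3 -m handwheel '[{"rz":10},{"rz":10},{"rz":7},{},{}]'
```

```text
schema error: expected keys tx, ty, tz, rx, ry, rz, hand
schema error: expected keys tx, ty, tz, rx, ry, rz, hand
schema error: expected keys tx, ty, tz, rx, ry, rz, hand
```

```bash
python3 -m handwheel '[{"tx":-0.041,"ty":-0.046,"tz":-0.008,"rx":0,"ry":0,"rz":0,"hand":-1},{"tx":-0.041,"ty":-0.046,"tz":-0.008,"rx":0,"ry":0,"rz":0,"hand":-1},{"tx":-0.041,"ty":-0.046,"tz":-0.008,"rx":0,"ry":0,"rz":0,"hand":-1},{"tx":-0.041,"ty":-0.046,"tz":0,"rx":0,"ry":0,"rz":0,"hand":-1},{"tx":-0.041,"ty":-0.046,"tz":0,"rx":0,"ry":0,"rz":0,"hand":-1}]' 10; python3 -m handwheel '[{"tx":-0.041,"ty":-0.046,"tz":0,"rx":0,"ry":0,"rz":0,"hand":-1},{"tx":0,"ty":0,"tz":0,"rx":0,"ry":0,"rz":10,"hand":-1},{"tx":0,"ty":0,"tz":0,"rx":0,"ry":0,"rz":10,"hand":-1},{"tx":0,"ty":0,"tz":0,"rx":0,"ry":0,"rz":10,"hand":-1},{"tx":0,"ty":0,"tz":0,"rx":0,"ry":0,"rz":10,"hand":-1}]';python3 -m handwheel '[{"tx":0,"ty":0,"tz":0,"rx":0,"ry":0,"rz":10,"hand":-1},{"tx":0,"ty":0,"tz":0,"rx":0,"ry":0,"rz":10,"hand":-1},{"tx":0,"ty":0,"tz":0,"rx":0,"ry":0,"rz":7,"hand":-1},{"tx":0,"ty":0,"tz":0,"rx":0,"ry":0,"rz":0,"hand":-1}]'
```

```text
time_s: 1.42
tool_pos: [336.8, 354.6, 282.2]
ee_rot: [[-0.948, 0.319, 0.001], [0.319, 0.948, 0.001], [-0.001, 0.001, -1.0]]
wrist_force: [1.3, -0.2, -0.7]
opening: 40.2
grip_force: 0.0
time_s: 2.05
tool_pos: [360.6, 299.5, 281.9]
ee_rot: [[-0.516, 0.857, 0.0], [0.857, 0.516, 0.0], [0.0, 0.001, -1.0]]
wrist_force: [0.2, 0.5, 0.6]
opening: 0.5
grip_force: 0.0
time_s: 2.55
tool_pos: [360.5, 299.6, 281.9]
ee_rot: [[-0.078, 0.997, 0.0], [0.997, 0.078, 0.0], [0.0, 0.0, -1.0]]
wrist_force: [0.3, -0.1, 1.4]
opening: 0.2
grip_force: 0.0
```

```bash
python3 -m handwheel '[{"tx":-0.036,"ty":0.044,"tz":0,"rx":0,"ry":0,"rz":0,"hand":-1},{"tx":-0.036,"ty":0.044,"tz":0,"rx":0,"ry":0,"rz":0,"hand":-1},{"tx":-0.036,"ty":0.044,"tz":0,"rx":0,"ry":0,"rz":0,"hand":-1},{"tx":-0.036,"ty":0.044,"tz":0,"rx":0,"ry":0,"rz":0,"hand":-1},{"tx":0,"ty":0,"tz":0,"rx":0,"ry":0,"rz":0,"hand":-1}]'
python3 -m handwheel '[{"tx":0,"ty":0,"tz":0,"rx":0,"ry":0,"rz":0,"hand":-1}]' >/dev/null
python3 - <<'E'
from h import *
s=status.state();c=cam("wrist",s); im=viewer.capture("wrist")
np.save("s1.npy",s,allow_pickle=True)
cv2.imwrite("pics/w1.png",cv2.resize(im,None,fx=1.4,fy=1.4,interpolation=cv2.INTER_CUBIC))
print(s["tool_pos"],s["wrist_force"])
for l in("jig","buckle_center","handle_grip","pad","handle"):
    print(l,[(r["extent"],round(r["confidence"],2)) for r in find_in(l,"wrist")][:3])
E
```

```text
time_s: 3.18
tool_pos: [549.5, 167.2, 281.3]
ee_rot: [[-0.075, 0.997, 0.0], [0.997, 0.075, -0.001], [-0.001, 0.0, -1.0]]
wrist_force: [-0.9, 0.5, -0.4]
opening: 0.3
grip_force: 0.0
[546.50673718 169.56919319 281.35058248] [-0.77362734  0.49127831 -0.4244436 ]
jig [([242.4, 25.9, 319.9, 251.8], 0.88)]
buckle_center [([167.5, 208.7, 199.1, 248.1], 0.91), ([265.8, 224.6, 285.0, 240.1], 0.74)]
handle_grip [([271.8, 28.4, 300.1, 132.3], 0.91)]
pad [([271.9, 131.9, 287.4, 191.9], 0.73)]
handle [([265.7, 26.8, 296.1, 133.5], 0.67)]
```

View pics/w1.png

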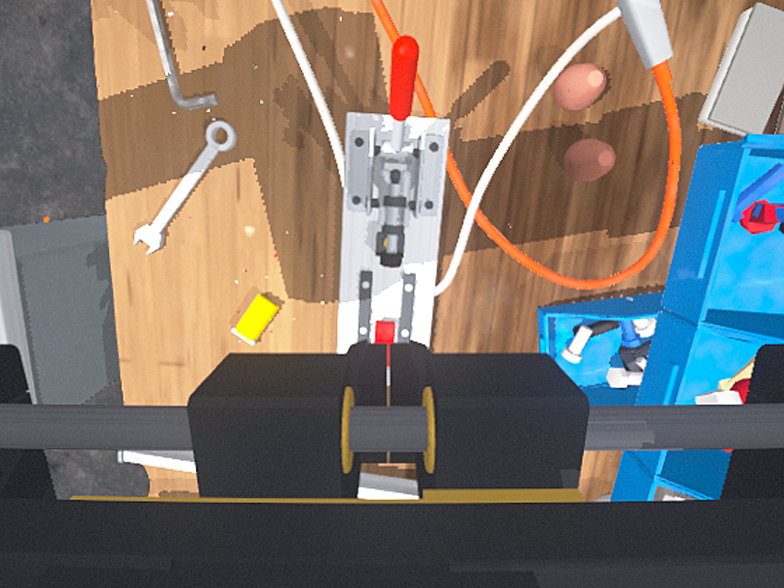

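The wrist view (scaled 1.4) shows the jig's far corners at (345,113) and (450,120), and the rail ends at (366,272) and (409,274). The buckle's front part is at (385,325) and the grip tip at (404,40).

```bash
python3 - <<'E'
from h import *
s=np.load("s1.npy",allow_pickle=True).item();c=cam("wrist",s)
f=1.4
far=plane(c,np.array([(345,113),(450,120)])/f,12);print("far",far)
rail=plane(c,np.array([(366,272),(409,274)])/f,16);print("rail",rail)
print("edges",plane(c,np.array([(339,350),(433,350)])/f,12))
print("buckle front",plane(c,np.array([(385,322)])/f,24))
mid=far.mean(0);ax=mid-rail.mean(0);print(np.linalg.norm(ax[:2]),"exp140",np.degrees(np.arctan2(ax[1],ax[0])))
d=far[1]-far[0];print(np.linalg.norm(d),np.degrees(np.arctan2(d[1],d[0]))+90)
# plates of the clamp: the base plate corners & grip ends
print("base",plane(c,np.array([(350,132),(442,138),(349,210),(437,214)])/f,14))
E
```

```text
far [[498.92379171 292.97520083  12.        ]
 [590.93075951 294.43164929  12.        ]]
rail [[526.65045602 153.90042665  16.        ]
 [567.3038333  155.16488623  16.        ]]
edges [[504.65675227  71.30020002  12.        ]
 [598.6458345   78.73699392  12.        ]]
buckle front [[548.19530117 108.44061792  24.        ]]
139.18586422529904 exp140 90.84385790233449
92.0184946867697 90.90690284224362
base [[504.36746863 277.42110386  14.        ]
 [585.33472095 278.76583002  14.        ]
 [507.27887353 210.03485344  14.        ]
 [587.94584607 212.74822472  14.        ]]
```

```bash
python3 - <<'E'
from h import *
s=np.load("s1.npy",allow_pickle=True).item();c=cam("wrist",s)
a=cam("scene")
print("crank base",plane(a,[(315,214)],50),plane(cam("side"),[(312,250)],50))
def tri(c1,p1,c2,p2):
    A=[]
    for (K,d,R,t),p in((c1,p1),(c2,p2)):
        n=cv2.undistortPoints(np.array([[p]],float),K,d).ravel();P=np.c_[R,t]
        A+=[n[0]*P[2]-P[0],n[1]*P[2]-P[1]]
    v=np.linalg.svd(np.array(A))[2][-1];return v[:3]/v[3]
print("grip tip",tri(c,(404/1.4,40/1.4),a,(135.5,242.5)))
print("crank top",tri(a,(303,125),cam("side"),(333,205)))
print(status.state()["tool_pos"],status.state()["tool_pos"])
E
python3 -m handwheel '[{"tx":-0.045,"ty":0,"tz":0,"rx":0,"ry":0,"rz":2.6,"hand":-1},{"tx":-0.045,"ty":0,"tz":0,"rx":0,"ry":0,"rz":0,"hand":-1},{"tx":-0.038,"ty":0,"tz":0,"rx":0,"ry":0,"rz":0,"hand":-1},{"tx":0,"ty":0,"tz":0,"rx":0,"ry":0,"rz":0,"hand":-1},{"tx":0,"ty":0,"tz":0,"rx":0,"ry":0,"rz":0,"hand":-1}]'
```

```text
crank base [[ 540.12707679 -138.87289984   50.        ]] [[582.02155492 -98.7396648   50.        ]]
grip tip [542.85005287 314.09851617 141.72742902]
crank top [ 618.33959223 -159.02485986  258.53116031]
[546.21569376 170.37473162 281.99847857] [546.21569376 170.37473162 281.99847857]
time_s: 4.22
tool_pos: [552.8, 42.4, 281.9]
ee_rot: [[-0.031, 1.0, 0.0], [1.0, 0.031, 0.001], [0.001, 0.0, -1.0]]
wrist_force: [0.1, 0.3, -0.6]
opening: 0.5
grip_force: 0.0
```

```bash
python3 - <<'E'
from h import *
s=status.state();c=cam("wrist",s); im=viewer.capture("wrist")
cv2.imwrite("pics/w2.png",cv2.resize(im,None,fx=1.4,fy=1.4,interpolation=cv2.INTER_CUBIC))
for r in find_in("buckle_center","wrist"):
    l,t,R,b=r["extent"];print(r["extent"],r["confidence"]);print(plane(c,[(l,t),(R,t),(l,b),(R,b)],24).round(1))
E
```

```text
[160.5, 117.3, 193.9, 163.4] 0.94
[[407.6 121.6  24. ]
 [448.6 122.6  24. ]
 [404.1  65.3  24. ]
 [446.7  66.5  24. ]]
[266.3, 133.9, 284.3, 170.1] 0.58
[[537.5 105.6  24. ]
 [559.7 106.3  24. ]
 [538.6  60.9  24. ]
 [561.4  61.6  24. ]]
```

View pics/w2.png

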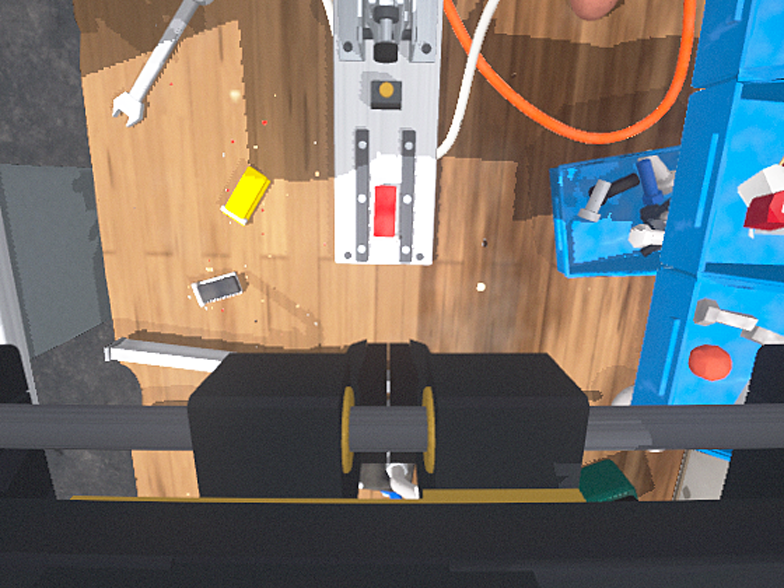

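The view shows the buckle at (385,210), the rails at x≈362 and 407, the stop block with its brass screw at (387,94), and the jig's near edge at y≈264.

```bash
python3 - <<'E'
from h import *
s=status.state();c=cam("wrist",s)
P=lambda p,z:print(plane(c,np.array(p)/1.4,z).round(1).tolist())
P([(333,263),(432,265)],12);P([(363,130),(407,131),(362,258),(405,260)],16);P([(373,109),(400,109)],24)
E
python3 -m handwheel '[{"tx":0,"ty":0,"tz":0.06,"rx":0,"ry":0,"rz":0,"hand":-1},{"tx":0,"ty":0,"tz":0.06,"rx":0,"ry":0,"rz":0,"hand":-1},{"tx":0,"ty":0,"tz":0.06,"rx":0,"ry":0,"rz":0,"hand":-1},{"tx":0,"ty":0,"tz":0.03,"rx":0,"ry":0,"rz":0,"hand":-1},{"tx":0,"ty":0,"tz":0,"rx":0,"ry":0,"rz":0,"hand":-1}]'
```

```text
[[500.9, 34.9, 12.0], [595.0, 36.2, 12.0]]
[[527.4, 154.4, 16.0], [565.8, 154.9, 16.0], [528.6, 41.3, 16.0], [569.0, 40.8, 16.0]]
[[536.0, 170.6, 24.0], [558.8, 171.3, 24.0]]
time_s: 4.95
tool_pos: [550.2, 42.8, 68.7]
ee_rot: [[-0.033, 0.999, -0.007], [0.999, 0.033, -0.0], [0.0, -0.007, -1.0]]
wrist_force: [0.6, -0.1, 0.5]
opening: 0.8
grip_force: 0.0
```

```bash
python3 -m handwheel '[{"tx":0,"ty":-0.001,"tz":0.020,"rx":0,"ry":0,"rz":0,"hand":-1},{"tx":0,"ty":0,"tz":0.005,"rx":0,"ry":0,"rz":0,"hand":-1},{"tx":0,"ty":0,"tz":0,"rx":0,"ry":0,"rz":0,"hand":-1},{"tx":0,"ty":0,"tz":0,"rx":0,"ry":0,"rz":0,"hand":-1}]'; python3 - <<'E'
from h import *
for i in range(4):
    s=status.state(); print(s["tool_pos"].round(2),s["wrist_force"].round(2)); viewer.capture("wrist")
E
```

```text
time_s: 5.45
tool_pos: [553.1, 41.8, 48.2]
ee_rot: [[-0.031, 1.0, 0.002], [1.0, 0.031, 0.0], [0.0, 0.002, -1.0]]
wrist_force: [-0.2, -0.2, 0.2]
opening: 0.2
grip_force: 0.0
[553.12  41.83  48.15] [-0.16 -0.21  0.19]
[552.99  41.77  47.99] [-0.24  0.05 -0.72]
[552.83  41.73  47.81] [0.69 0.31 0.56]
[552.64  41.69  47.59] [-0.13  0.41 -0.92]
```

```bash
python3 -m handwheel '[{"tx":0,"ty":-0.002,"tz":0.009,"rx":0,"ry":0,"rz":0,"hand":-1},{"tx":0,"ty":0,"tz":0,"rx":0,"ry":0,"rz":0,"hand":-1},{"tx":0,"ty":0,"tz":0,"rx":0,"ry":0,"rz":0,"hand":-1},{"tx":0,"ty":0,"tz":0,"rx":0,"ry":0,"rz":0,"hand":-1},{"tx":0,"ty":0,"tz":0,"rx":0,"ry":0,"rz":0,"hand":-1}]'; python3 - <<'E'
from h import *
for i in range(3):
    s=status.state(); print(s["tool_pos"].round(2),s["wrist_force"].round(2)); viewer.capture("wrist")
im=viewer.capture("wrist")
cv2.imwrite("pics/w3.png",im[150:,100:460])
E
```

```text
time_s: 6.28
tool_pos: [550.1, 41.6, 37.8]
ee_rot: [[-0.031, 1.0, 0.0], [1.0, 0.031, -0.0], [-0.0, 0.0, -1.0]]
wrist_force: [-0.0, -0.2, -0.8]
opening: 0.4
grip_force: 0.0
[550.14  41.62  37.82] [-0.03 -0.24 -0.81]
[550.16  41.61  37.83] [-0.02  0.3  -0.02]
[550.13  41.61  37.82] [-0.77  0.44  0.13]
```

View pics/w3.png

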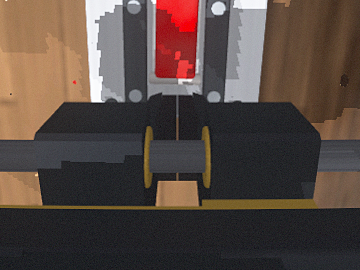

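```bash
python3 -m handwheel '[{"tx":0.008,"ty":0,"tz":0,"rx":0,"ry":0,"rz":0,"hand":-1},{"tx":0.008,"ty":0,"tz":0,"rx":0,"ry":0,"rz":0,"hand":-1},{"tx":0.01,"ty":0,"tz":0,"rx":0,"ry":0,"rz":0,"hand":-1},{"tx":0.01,"ty":0,"tz":0,"rx":0,"ry":0,"rz":0,"hand":-1},{"tx":0.007,"ty":0,"tz":0,"rx":0,"ry":0,"rz":0,"hand":-1}]'; python3 -m handwheel '[{"tx":0,"ty":0,"tz":0,"rx":0,"ry":4,"rz":0,"hand":-1},{"tx":0,"ty":0,"tz":0,"rx":0,"ry":4,"rz":0,"hand":-1},{"tx":0,"ty":0,"tz":0,"rx":0,"ry":0,"rz":0,"hand":-1}]'; python3 - <<'E'
from h import *
for i in range(3):
    s=status.state(); print(s["tool_pos"].round(2),s["wrist_force"].round(2)); viewer.capture("scene")
c=cam("scene")
for r in find_in("buckle_center","scene"):
    l,t,R,b=r["extent"];print(r["confidence"],plane(c,[((l+R)/2,(t+b)/2)],18).round(1))
E
```

```text
time_s: 7.1
tool_pos: [548.6, 85.5, 37.7]
ee_rot: [[-0.032, 0.999, 0.0], [0.999, 0.032, -0.0], [-0.0, 0.0, -1.0]]
wrist_force: [-0.5, 0.9, 0.3]
opening: 0.4
grip_force: 0.3
time_s: 7.48
tool_pos: [548.6, 84.1, 37.5]
ee_rot: [[-0.029, 1.0, -0.005], [0.99, 0.029, 0.139], [0.139, -0.001, -0.99]]
wrist_force: [0.6, 0.4, 0.3]
opening: 0.6
grip_force: 0.0
[548.57  84.07  37.53] [0.63 0.43 0.26]
[548.57  84.26  37.55] [ 0.17 -1.32 -0.94]
[548.6   84.53  37.62] [ 0.33  0.28 -0.15]
0.62 [[ 439.3 -199.9   18. ]]
0.6 [[ 382.3 -269.3   18. ]]
0.56 [[545.1 122.7  18. ]]
```

```bash
python3 -m handwheel '[{"tx":0.005,"ty":0,"tz":0.0007,"rx":0,"ry":0,"rz":0,"hand":-1},{"tx":0.005,"ty":0,"tz":0.0007,"rx":0,"ry":0,"rz":0,"hand":-1},{"tx":0.003,"ty":0,"tz":0.0004,"rx":0,"ry":0,"rz":0,"hand":-1},{"tx":0,"ty":0,"tz":0,"rx":0,"ry":0,"rz":0,"hand":-1}]'; python3 - <<'E'
from h import *
for i in range(3):
    s=status.state(); print(s["tool_pos"].round(2),s["wrist_force"].round(2)); viewer.capture("scene")
c=cam("scene")
im=viewer.capture("scene")
cv2.imwrite("pics/s4.png",cv2.resize(im[200:330,120:300],None,fx=4,fy=4,interpolation=cv2.INTER_CUBIC))
E
```

```text
time_s: 8.18
tool_pos: [548.2, 98.2, 37.8]
ee_rot: [[-0.032, 0.999, -0.004], [0.99, 0.032, 0.139], [0.139, -0.0, -0.99]]
wrist_force: [-0.6, 0.4, -0.1]
opening: 0.6
grip_force: 0.0
[548.19  98.17  37.75] [-0.64  0.37 -0.06]
[548.23  98.    37.75] [-0.03  0.63  0.38]
[548.25  97.86  37.77] [0.55 0.03 0.21]
```

View pics/s4.png

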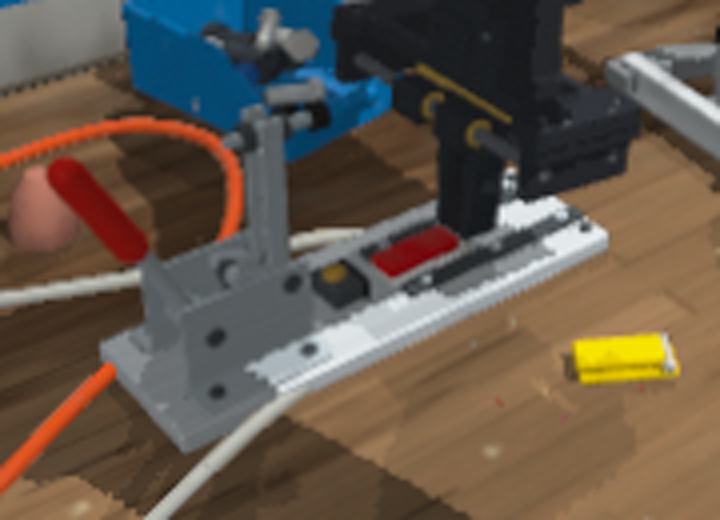

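The buckle (crop 370-460, 245) is a few mm short of the stop block (340,280), with the finger behind it. Now I'll feel for the stop.

```bash
for i in 1; do python3 -m handwheel '[{"tx":0.001,"ty":0,"tz":0.00014,"rx":0,"ry":0,"rz":0,"hand":-1},{"tx":0.001,"ty":0,"tz":0.00014,"rx":0,"ry":0,"rz":0,"hand":-1},{"tx":0.001,"ty":0,"tz":0.00014,"rx":0,"ry":0,"rz":0,"hand":-1},{"tx":0,"ty":0,"tz":0,"rx":0,"ry":0,"rz":0,"hand":-1}]'|egrep 'pos|force'; done
python3 -m handwheel '[{"tx":0.001,"ty":0,"tz":0.00014,"rx":0,"ry":0,"rz":0,"hand":-1},{"tx":0.001,"ty":0,"tz":0.00014,"rx":0,"ry":0,"rz":0,"hand":-1},{"tx":0,"ty":0,"tz":0,"rx":0,"ry":0,"rz":0,"hand":-1}]'|egrep 'pos|force'
```

```text
tool_pos: [548.2, 100.8, 37.8]
wrist_force: [-0.7, -0.1, -0.8]
grip_force: 0.1
tool_pos: [548.1, 102.8, 37.7]
wrist_force: [-0.4, -0.1, -0.4]
grip_force: 0.1
```

```bash
python3 -m handwheel '[{"tx":0.001,"ty":0,"tz":0.00014,"rx":0,"ry":0,"rz":0,"hand":-1},{"tx":0.001,"ty":0,"tz":0.00014,"rx":0,"ry":0,"rz":0,"hand":-1},{"tx":0,"ty":0,"tz":0,"rx":0,"ry":0,"rz":0,"hand":-1}]'|egrep 'pos|force'
```

```text
tool_pos: [548.0, 104.9, 37.7]
wrist_force: [0.4, -0.8, 0.2]
grip_force: 0.1
```

```bash
python3 -m handwheel '[{"tx":0.001,"ty":0,"tz":0.00014,"rx":0,"ry":0,"rz":0,"hand":-1},{"tx":0.001,"ty":0,"tz":0.00014,"rx":0,"ry":0,"rz":0,"hand":-1},{"tx":0,"ty":0,"tz":0,"rx":0,"ry":0,"rz":0,"hand":-1}]'|egrep 'pos|force'
```

```text
tool_pos: [548.0, 106.9, 37.7]
wrist_force: [-0.2, -0.2, 0.4]
grip_force: 0.1
```

```bash
python3 -m handwheel '[{"tx":0.001,"ty":0,"tz":0.00014,"rx":0,"ry":0,"rz":0,"hand":-1},{"tx":0.001,"ty":0,"tz":0.00014,"rx":0,"ry":0,"rz":0,"hand":-1},{"tx":0,"ty":0,"tz":0,"rx":0,"ry":0,"rz":0,"hand":-1}]'|egrep 'pos|force'; python3 - <<'E'
from h import *
im=viewer.capture("scene")
cv2.imwrite("pics/s5.png",cv2.resize(im[240:290,185:255],None,fx=8,fy=8,interpolation=cv2.INTER_CUBIC))
E
```

```text
tool_pos: [547.9, 108.9, 37.8]
wrist_force: [-0.4, -0.2, 0.1]
grip_force: 0.1
```

View pics/s5.png

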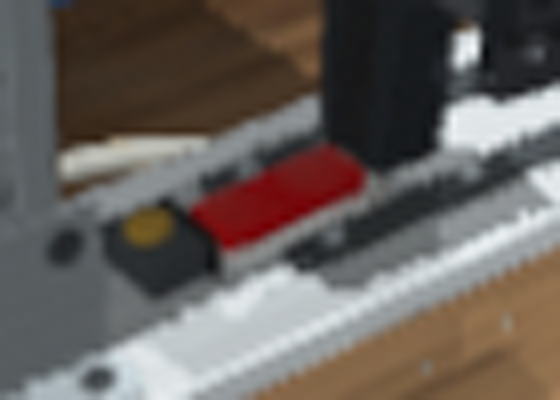

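The buckle front (crop 205,225) is now nearly at the stop's face. I'll go on in 1 mm steps.

```bash
python3 -m handwheel '[{"tx":0.001,"ty":0,"tz":0.00014,"rx":0,"ry":0,"rz":0,"hand":-1},{"tx":0,"ty":0,"tz":0,"rx":0,"ry":0,"rz":0,"hand":-1}]'|egrep 'pos|force'
```

```text
tool_pos: [547.9, 109.9, 37.8]
wrist_force: [-0.1, -0.3, 0.9]
grip_force: 0.1
```

```bash
python3 -m handwheel '[{"tx":0.001,"ty":0,"tz":0.00014,"rx":0,"ry":0,"rz":0,"hand":-1},{"tx":0,"ty":0,"tz":0,"rx":0,"ry":0,"rz":0,"hand":-1}]'|egrep 'pos|force'
```

```text
tool_pos: [547.9, 110.9, 37.7]
wrist_force: [-0.1, -1.1, -0.1]
grip_force: 0.1
```

```bash
python3 -m handwheel '[{"tx":0.001,"ty":0,"tz":0.00014,"rx":0,"ry":0,"rz":0,"hand":-1},{"tx":0,"ty":0,"tz":0,"rx":0,"ry":0,"rz":0,"hand":-1}]'|egrep 'pos|force'
```

```text
tool_pos: [547.8, 111.8, 37.7]
wrist_force: [0.6, -0.8, 0.8]
grip_force: 0.5
```

```bash
python3 - <<'E'
from h import *
f=[]
for i in range(5): f.append(status.state()["wrist_force"]); viewer.capture("scene")
print(np.mean(f,0))
E
```

```text
[ 0.0077786  -0.98592082  0.53625596]
```

```bash
python3 -m handwheel '[{"tx":0.001,"ty":0,"tz":0.00014,"rx":0,"ry":0,"rz":0,"hand":-1},{"tx":0,"ty":0,"tz":0,"rx":0,"ry":0,"rz":0,"hand":-1}]'|egrep 'pos|force'; python3 - <<'E'
from h import *
f=[];p=[]
for i in range(4): s=status.state();f.append(s["wrist_force"]);p.append(s["tool_pos"]); viewer.capture("scene")
print(np.mean(f,0),np.mean(p,0))
E
```

```text
tool_pos: [547.7, 112.2, 37.7]
wrist_force: [-0.4, -4.3, 0.7]
grip_force: 2.5
[-0.27958208 -4.84760219  1.09346043] [547.74380272 112.21230427  37.69075493]
```

The stop is felt at about 5 N. I'll hold briefly, back off, straighten the tool and rise.

```bash
python3 -m handwheel '[{"tx":0,"ty":0,"tz":0,"rx":0,"ry":0,"rz":0,"hand":-1},{"tx":-0.004,"ty":0,"tz":-0.0006,"rx":0,"ry":0,"rz":0,"hand":-1},{"tx":-0.010,"ty":0,"tz":-0.0014,"rx":0,"ry":0,"rz":0,"hand":-1},{"tx":-0.010,"ty":0,"tz":-0.0034,"rx":0,"ry":-8,"rz":0,"hand":-1},{"tx":0,"ty":0,"tz":-0.04,"rx":0,"ry":0,"rz":0,"hand":-1}]'|egrep 'time|pos|force'; python3 -m handwheel '[{"tx":0,"ty":0,"tz":-0.06,"rx":0,"ry":0,"rz":0,"hand":-1},{"tx":0,"ty":0,"tz":-0.06,"rx":0,"ry":0,"rz":0,"hand":-1},{"tx":0,"ty":0,"tz":-0.06,"rx":0,"ry":0,"rz":0,"hand":-1},{"tx":0,"ty":0,"tz":0,"rx":0,"ry":0,"rz":0,"hand":-1},{"tx":0,"ty":0,"tz":0,"rx":0,"ry":0,"rz":0,"hand":-1}]'; python3 - <<'E'
from h import *
s=status.state();c=cam("wrist",s); im=viewer.capture("wrist");print(s["tool_pos"])
viewer.capture("side");viewer.capture("scene")
M={}
for n,cc in(("wrist",c),("scene",cam("scene")),("side",cam("side"))):
    r=masks_of("handle_grip",n)[:1]
    if r:
        m=r[0]["mask"];pts=np.argwhere(m)[:,::-1].astype(np.float32)
        mu=pts.mean(0);u=np.linalg.svd(pts-mu,full_matrices=False)[2][0];q=(pts-mu)@u
        print(n,r[0]["extent"],r[0]["confidence"],mu,mu+u*q.min(),mu+u*q.max())
    r=find_in("buckle_center",n);print(n,[(x["extent"],round(x["confidence"],2)) for x in r])
cv2.imwrite("pics/w6.png",cv2.resize(im,None,fx=1.4,fy=1.4,interpolation=cv2.INTER_CUBIC))
E
```

```text
time_s: 12.5
tool_pos: [545.7, 88.2, 77.2]
wrist_force: [-0.9, -0.3, 0.5]
grip_force: 0.0
time_s: 13.12
tool_pos: [548.3, 88.1, 259.5]
ee_rot: [[-0.031, 1.0, -0.0], [1.0, 0.031, 0.0], [0.0, -0.0, -1.0]]
wrist_force: [0.5, 0.4, -1.3]
opening: 0.6
grip_force: 0.0
[548.25299148  88.13940898 259.45420598]
wrist [263.6, 1.9, 299.9, 56.7] 0.76 [279.82758   24.030651] [ 2.7980603e+02 -4.3106079e-03] [279.85715  57.01268]
wrist [([262.8, 116.2, 289.6, 160.0], 0.84), ([157.8, 153.6, 194.4, 202.6], 0.67)]
scene [133.7, 237.1, 175.3, 283.7] 0.64 [149.09785 257.611  ] [132.48335 240.50171] [167.36104 276.41806]
scene [([386.2, 229.5, 406.8, 238.9], 0.65), ([264.1, 284.2, 293.1, 298.6], 0.55), ([207.1, 258.7, 232.3, 273.1], 0.53), ([351.7, 227.4, 366.8, 236.5], 0.42)]
side [297.4, 167.7, 303.2, 179.0] 0.61 [297. 172.] [297. 168.] [297. 179.]
side [([249.5, 286.9, 262.4, 307.0], 0.75), ([335.0, 299.2, 357.3, 316.9], 0.55), ([221.5, 316.8, 246.5, 330.1], 0.48)]
```

View pics/w6.png

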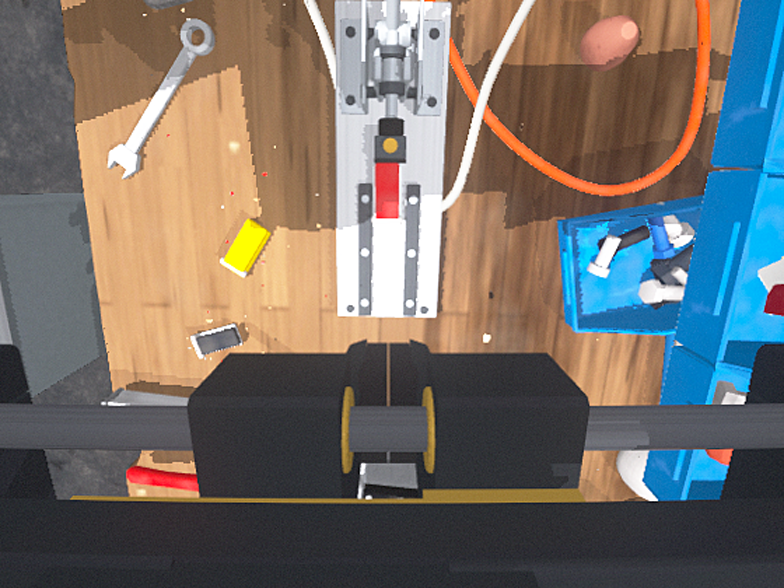

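The buckle (crop 388,190) butts against the stop block (390,150), the clamp is still open, and the spanner and black buckle are untouched. Next I'll go over the handle.

```bash
python3 -m handwheel '[{"tx":0.06,"ty":0.001,"tz":0,"rx":0,"ry":0,"rz":0,"hand":-1},{"tx":0.06,"ty":0.001,"tz":0,"rx":0,"ry":0,"rz":0,"hand":-1},{"tx":0.058,"ty":0,"tz":0,"rx":0,"ry":0,"rz":0,"hand":-1},{"tx":0,"ty":0,"tz":0,"rx":0,"ry":0,"rz":0,"hand":-1},{"tx":0,"ty":0,"tz":0,"rx":0,"ry":0,"rz":0,"hand":-1}]'; python3 - <<'E'
from h import *
s=status.state();c=cam("wrist",s); im=viewer.capture("wrist");print(s["tool_pos"])
r=masks_of("handle_grip","wrist")
for x in r: print(x["extent"],x["confidence"])
im2=viewer.capture("scene")
# predicted grip axis pts for pin guess, in wrist/scene views
for pz in (32,36,40):
  for py in (260,264):
    pts=[[545.2-.03*d*np.cos(1.12),py+d*np.cos(1.12),pz+d*np.sin(1.12)] for d in(58,85,112)]
    print(pz,py,proj(c,pts).round(0).tolist(),proj(cam("scene"),pts).round(0).tolist())
o=np.hstack([cv2.resize(im[:,150:400],None,fx=1.4,fy=1.4),cv2.resize(im2[190:330,100:200],(420,588))])
cv2.imwrite("pics/w7.png",o)
E
```

```text
time_s: 14.2
tool_pos: [544.8, 266.2, 259.4]
ee_rot: [[-0.032, 0.999, -0.001], [0.999, 0.032, -0.001], [-0.001, -0.001, -1.0]]
wrist_force: [0.4, 0.1, 0.8]
opening: 0.5
grip_force: 0.0
[544.76570379 266.21986239 259.35284369]
[264.6, 150.2, 292.1, 215.2] 0.78
32 260 [[278.0, 180.0], [278.0, 172.0], [278.0, 161.0]] [[154.0, 263.0], [146.0, 254.0], [138.0, 245.0]]
32 264 [[278.0, 176.0], [278.0, 167.0], [278.0, 156.0]] [[152.0, 264.0], [144.0, 255.0], [135.0, 246.0]]
36 260 [[278.0, 181.0], [278.0, 172.0], [278.0, 162.0]] [[153.0, 261.0], [146.0, 253.0], [137.0, 243.0]]
36 264 [[278.0, 177.0], [278.0, 168.0], [278.0, 157.0]] [[151.0, 262.0], [143.0, 253.0], [135.0, 244.0]]
40 260 [[278.0, 181.0], [278.0, 173.0], [278.0, 162.0]] [[153.0, 260.0], [145.0, 251.0], [137.0, 242.0]]
40 264 [[278.0, 177.0], [278.0, 168.0], [278.0, 157.0]] [[151.0, 260.0], [143.0, 252.0], [135.0, 242.0]]
```

View pics/w7.png

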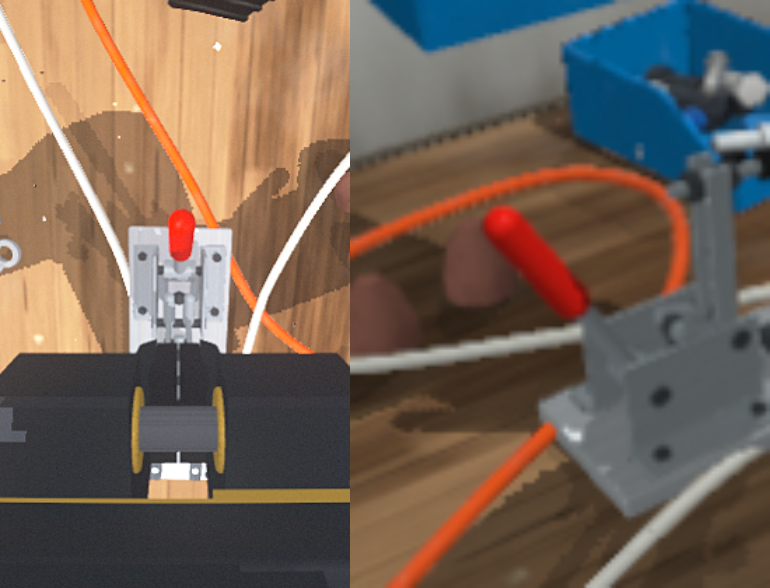

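The left part shows the grip at (181,235), aligned with the finger slit at column 178. The right part shows the grip tip at (497,215) and the grip's foot at (585,305). So the pin is at about (545, 262, 39).

```bash
python3 -m handwheel '[{"tx":0.004,"ty":0,"tz":0.05,"rx":0,"ry":0,"rz":0,"hand":-1},{"tx":0,"ty":0,"tz":0.05,"rx":0,"ry":0,"rz":0,"hand":-1},{"tx":0,"ty":0,"tz":0.023,"rx":0,"ry":0,"rz":0,"hand":-1},{"tx":0,"ty":0,"tz":0,"rx":0,"ry":0,"rz":0,"hand":-1},{"tx":0,"ty":0,"tz":0,"rx":0,"ry":0,"rz":0,"hand":-1}]'|egrep 'time|pos|force';python3 -m handwheel '[{"tx":0.003,"ty":0,"tz":0,"rx":0,"ry":0,"rz":0,"hand":-1},{"tx":0.003,"ty":0,"tz":0,"rx":0,"ry":0,"rz":0,"hand":-1},{"tx":0,"ty":0,"tz":0,"rx":0,"ry":0,"rz":0,"hand":-1}]'|egrep 'time|pos|force'
```

```text
time_s: 14.98
tool_pos: [546.0, 269.9, 138.2]
wrist_force: [0.6, -0.4, 1.1]
grip_force: 0.0
time_s: 15.35
tool_pos: [545.0, 276.9, 137.6]
wrist_force: [-0.7, 0.5, 0.3]
grip_force: 0.0
```

```bash
python3 - <<'E'
import numpy as np
# tcp path keeping the tip's front corner on the grip at r=85
for v in np.arange(0,1.13,.08).tolist()+[1.05,1.08]:
    a=1.12-v; y=262+85*np.cos(a)-8*np.sin(a); z=39+85*np.sin(a)+8*np.cos(a)
    print(round(v,2),round(y-9,1),round(z+19,1))
E
python3 -m handwheel '[{"tx":0.003,"ty":0,"tz":0,"rx":0,"ry":0,"rz":0,"hand":-1},{"tx":0.003,"ty":0,"tz":0,"rx":0,"ry":0,"rz":0,"hand":-1},{"tx":0,"ty":0,"tz":0,"rx":0,"ry":0,"rz":0,"hand":-1}]'|egrep 'time|pos|force'
```

```text
0.0 282.8 138.0
0.08 289.1 135.4
0.16 295.2 132.2
0.24 301.0 128.6
0.32 306.5 124.5
0.4 311.6 120.1
0.48 316.4 115.2
0.56 320.8 109.9
0.64 324.7 104.3
0.72 328.2 98.5
0.8 331.2 92.3
0.88 333.7 86.0
0.96 335.6 79.4
1.04 337.1 72.8
1.12 338.0 66.0
1.05 337.2 71.9
1.08 337.6 69.4
time_s: 15.72
tool_pos: [544.4, 282.5, 136.6]
wrist_force: [1.1, -0.2, -0.6]
grip_force: 0.0
```

```bash
python3 -m handwheel '[{"tx":0.006,"ty":0,"tz":0.001,"rx":0,"ry":0,"rz":0,"hand":-1},{"tx":0.006,"ty":0,"tz":0.003,"rx":0,"ry":0,"rz":0,"hand":-1},{"tx":0.006,"ty":0,"tz":0.004,"rx":0,"ry":0,"rz":0,"hand":-1},{"tx":0.005,"ty":0,"tz":0.004,"rx":0,"ry":0,"rz":0,"hand":-1},{"tx":0,"ty":0,"tz":0,"rx":0,"ry":0,"rz":0,"hand":-1}]'|egrep 'time|pos|force'
```

```text
time_s: 16.35
tool_pos: [543.4, 306.0, 124.2]
wrist_force: [0.6, -1.3, 0.6]
grip_force: 0.0
```

```bash
python3 -m handwheel '[{"tx":0.005,"ty":0.0005,"tz":0.0045,"rx":0,"ry":0,"rz":0,"hand":-1},{"tx":0.005,"ty":0.0005,"tz":0.005,"rx":0,"ry":0,"rz":0,"hand":-1},{"tx":0.0045,"ty":0,"tz":0.005,"rx":0,"ry":0,"rz":0,"hand":-1},{"tx":0.004,"ty":0,"tz":0.006,"rx":0,"ry":0,"rz":0,"hand":-1},{"tx":0,"ty":0,"tz":0,"rx":0,"ry":0,"rz":0,"hand":-1}]'|egrep 'time|pos|force'; python3 - <<'E'
from h import *
im=viewer.capture("scene")
print([ (r["extent"],r["confidence"]) for r in find_in("handle_grip","scene")])
cv2.imwrite("pics/s8.png",cv2.resize(im[190:330,90:260],None,fx=4,fy=4,interpolation=cv2.INTER_CUBIC))
E
```

```text
time_s: 16.98
tool_pos: [543.6, 324.0, 103.3]
wrist_force: [0.8, -0.1, 0.4]
grip_force: 0.0
[([107.8, 259.9, 183.4, 286.9], 0.78)]
```

View pics/s8.png

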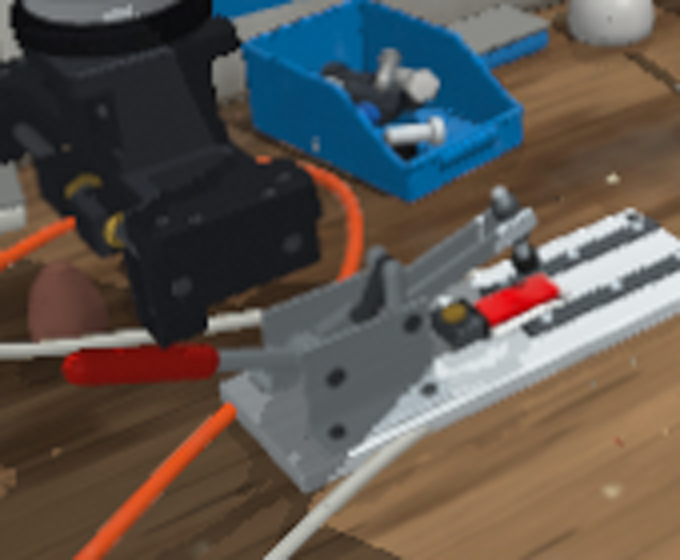

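The handle has dropped so that the pad hangs just over the buckle (525,255), and the fingertip is above the red grip (175,335). I'll go on down gently.

```bash
python3 -m handwheel '[{"tx":0.004,"ty":0,"tz":0.005,"rx":0,"ry":0,"rz":0,"hand":-1},{"tx":0.003,"ty":0,"tz":0.004,"rx":0,"ry":0,"rz":0,"hand":-1},{"tx":0.001,"ty":0,"tz":0.002,"rx":0,"ry":0,"rz":0,"hand":-1},{"tx":0,"ty":0,"tz":0,"rx":0,"ry":0,"rz":0,"hand":-1}]'|egrep 'time|pos|force'
```

```text
time_s: 17.58
tool_pos: [543.7, 331.8, 92.9]
wrist_force: [-0.2, -0.1, -0.6]
grip_force: 0.0
```

```bash
python3 -m handwheel '[{"tx":0,"ty":0,"tz":0.002,"rx":0,"ry":0,"rz":0,"hand":-1},{"tx":0.001,"ty":0,"tz":0.002,"rx":0,"ry":0,"rz":0,"hand":-1},{"tx":0,"ty":0,"tz":0,"rx":0,"ry":0,"rz":0,"hand":-1}]'|egrep 'time|pos|force'
```

```text
time_s: 17.95
tool_pos: [544.1, 332.8, 89.3]
wrist_force: [0.4, -0.9, 0.8]
grip_force: 0.2
```

```bash
python3 -m handwheel '[{"tx":0.001,"ty":0,"tz":0.002,"rx":0,"ry":0,"rz":0,"hand":-1},{"tx":0,"ty":0,"tz":0,"rx":0,"ry":0,"rz":0,"hand":-1}]'|egrep 'time|pos|force'
```

```text
time_s: 18.2
tool_pos: [544.1, 333.7, 87.4]
wrist_force: [-0.3, -1.2, 2.2]
grip_force: 0.9
```

Contact. I'll carry on in 2 mm steps and watch the force.

```bash
python3 -m handwheel '[{"tx":0.0005,"ty":0,"tz":0.002,"rx":0,"ry":0,"rz":0,"hand":-1},{"tx":0.0005,"ty":0,"tz":0.001,"rx":0,"ry":0,"rz":0,"hand":-1},{"tx":0,"ty":0,"tz":0,"rx":0,"ry":0,"rz":0,"hand":-1}]'|egrep 'time|pos|force'
```

```text
time_s: 18.58
tool_pos: [544.1, 334.8, 84.4]
wrist_force: [-0.1, -1.4, 4.1]
grip_force: 1.9
```

```bash
python3 -m handwheel '[{"tx":0.0005,"ty":0,"tz":0.002,"rx":0,"ry":0,"rz":0,"hand":-1},{"tx":0.0005,"ty":0,"tz":0.001,"rx":0,"ry":0,"rz":0,"hand":-1},{"tx":0,"ty":0,"tz":0,"rx":0,"ry":0,"rz":0,"hand":-1}]'|egrep 'time|pos|force'
```

```text
time_s: 18.95
tool_pos: [544.0, 335.8, 81.3]
wrist_force: [1.4, -2.5, 4.4]
grip_force: 2.1
```

```bash
python3 -m handwheel '[{"tx":0.0005,"ty":0,"tz":0.002,"rx":0,"ry":0,"rz":0,"hand":-1},{"tx":0,"ty":0,"tz":0.001,"rx":0,"ry":0,"rz":0,"hand":-1},{"tx":0,"ty":0,"tz":0,"rx":0,"ry":0,"rz":0,"hand":-1}]'|egrep 'time|pos|force'
```

```text
time_s: 19.32
tool_pos: [544.0, 336.6, 78.2]
wrist_force: [1.4, -0.7, 3.7]
grip_force: 1.9
```

```bash
python3 -m handwheel '[{"tx":0.0005,"ty":0,"tz":0.002,"rx":0,"ry":0,"rz":0,"hand":-1},{"tx":0,"ty":0,"tz":0.001,"rx":0,"ry":0,"rz":0,"hand":-1},{"tx":0,"ty":0,"tz":0,"rx":0,"ry":0,"rz":0,"hand":-1}]'|egrep 'time|pos|force'
```

```text
time_s: 19.7
tool_pos: [543.9, 337.2, 75.1]
wrist_force: [1.4, 0.8, 2.9]
grip_force: 1.4
```

```bash
python3 -m handwheel '[{"tx":0,"ty":0,"tz":0.002,"rx":0,"ry":0,"rz":0,"hand":-1},{"tx":0,"ty":0,"tz":0,"rx":0,"ry":0,"rz":0,"hand":-1}]'|egrep 'time|pos|force'
```

```text
time_s: 19.95
tool_pos: [543.6, 337.1, 73.0]
wrist_force: [1.5, 1.5, 2.8]
grip_force: 1.4
```

```bash
python3 -m handwheel '[{"tx":0,"ty":0,"tz":0.001,"rx":0,"ry":0,"rz":0,"hand":-1},{"tx":0,"ty":0,"tz":0,"rx":0,"ry":0,"rz":0,"hand":-1}]'|egrep 'time|pos|force'
```

```text
time_s: 20.2
tool_pos: [543.4, 336.7, 71.9]
wrist_force: [1.0, 0.4, 2.6]
grip_force: 1.1
```

```bash
python3 -m handwheel '[{"tx":0,"ty":0,"tz":0.001,"rx":0,"ry":0,"rz":0,"hand":-1},{"tx":0,"ty":0,"tz":0,"rx":0,"ry":0,"rz":0,"hand":-1}]'|egrep 'time|pos|force'
```

```text
time_s: 20.45
tool_pos: [543.3, 336.5, 70.7]
wrist_force: [-0.5, 1.0, 1.4]
grip_force: 0.7
```

```bash
python3 -m handwheel '[{"tx":0,"ty":0,"tz":0.001,"rx":0,"ry":0,"rz":0,"hand":-1},{"tx":0,"ty":0,"tz":0,"rx":0,"ry":0,"rz":0,"hand":-1}]'|egrep 'time|pos|force'
```

```text
time_s: 20.7
tool_pos: [543.3, 336.4, 69.7]
wrist_force: [0.1, 0.6, 1.4]
grip_force: 0.3
```

```bash
python3 -m handwheel '[{"tx":0,"ty":0,"tz":0.001,"rx":0,"ry":0,"rz":0,"hand":-1},{"tx":0,"ty":0,"tz":0,"rx":0,"ry":0,"rz":0,"hand":-1}]'|egrep 'time|pos|force'
```

```text
time_s: 20.95
tool_pos: [543.4, 336.5, 68.8]
wrist_force: [0.8, 0.1, 0.8]
grip_force: 0.0
```

```bash
python3 -m handwheel '[{"tx":0,"ty":0,"tz":0.001,"rx":0,"ry":0,"rz":0,"hand":-1},{"tx":0,"ty":0,"tz":0,"rx":0,"ry":0,"rz":0,"hand":-1}]'|egrep 'time|pos|force'
```

```text
time_s: 21.2
tool_pos: [543.6, 336.6, 67.9]
wrist_force: [-0.4, 0.4, 0.4]
grip_force: 0.0
```

```bash
python3 -m handwheel '[{"tx":0,"ty":0,"tz":0.001,"rx":0,"ry":0,"rz":0,"hand":-1},{"tx":0,"ty":0,"tz":0,"rx":0,"ry":0,"rz":0,"hand":-1}]'|egrep 'time|pos|force'
```

```text
time_s: 21.45
tool_pos: [543.7, 336.7, 67.1]
wrist_force: [0.7, -1.2, -0.7]
grip_force: 0.0
```

Contact is gone, so the handle has snapped away. I'll lift clear and check.

```bash
python3 -m handwheel '[{"tx":0,"ty":0,"tz":-0.02,"rx":0,"ry":0,"rz":0,"hand":-1},{"tx":0,"ty":0,"tz":-0.05,"rx":0,"ry":0,"rz":0,"hand":-1},{"tx":0,"ty":0,"tz":-0.06,"rx":0,"ry":0,"rz":0,"hand":-1},{"tx":0,"ty":0,"tz":-0.05,"rx":0,"ry":0,"rz":0,"hand":-1},{"tx":0,"ty":0,"tz":0,"rx":0,"ry":0,"rz":0,"hand":-1}]'|egrep 'time|pos|force'; python3 - <<'E'
from h import *
im=viewer.capture("scene")
cv2.imwrite("pics/s9.png",cv2.resize(im[200:330,90:260],None,fx=4.6,fy=4.6,interpolation=cv2.INTER_CUBIC))
E
```

```text
time_s: 22.08
tool_pos: [546.9, 338.6, 255.9]
wrist_force: [0.9, -1.0, 0.3]
grip_force: 0.0
```

View pics/s9.png

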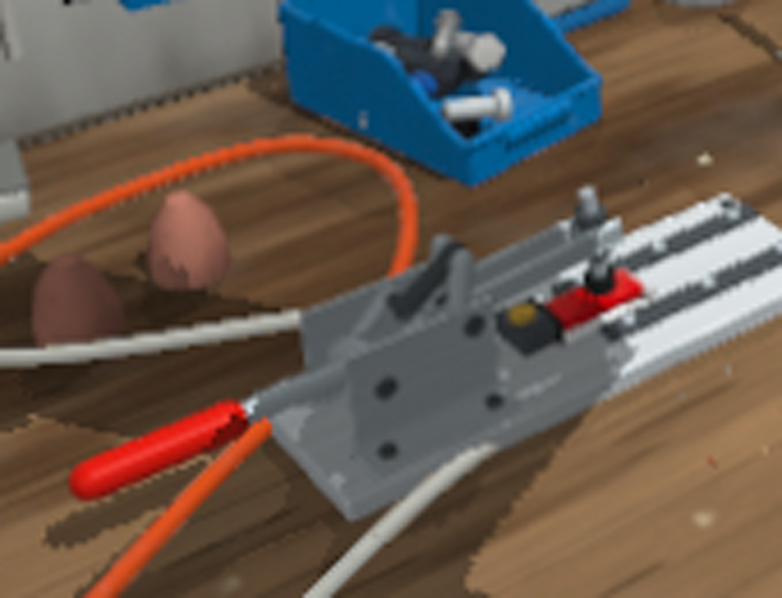

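The handle (160,450) stays down level, untouched. The pad (600,280) presses on the buckle, which is still against the stop block (530,325). I'll hand it in.

```bash
python3 -c "
from cell import bot
print(bot.finish_job())"
```

```text
the job is handed in; nothing more can be done
None
```

I've handed the job in: the red buckle was pushed against the end stop at about 5 N, and the clamp handle is down past its dead point and staying there, pad on the buckle; the judge's verdict and the pad force weren't shown to me.

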